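# Fetch the long lighter out of the lidded utensil box

### The job

Lift the hinged lid of the steel utensil box by its pull tab and swing it right over until it rests on its stop. Then draw the long gas lighter out through the short open half of the box - it lies half under the fixed deck, so it only comes out tilted, handle end first - and finish with the gripper still holding it still in the air just over the box, all of it well clear above the rim. Leave the things standing around and on the box where they are.

Things in the scene. Friction and masses are not known exactly. Their poses are not given: they have to be found in the camera images.
- utensil_box: Fixed steel box on 58 mm legs (outside its ends, 10 mm proud), 140 (x) x 250 (y) mm, walls 5, rim at z = 118, inner floor at z = 62 mm. Origin on the surface under its centre; x to the hinge side (away from the robot), y along it to the left, z up; yaw up to 12 degrees. A fixed deck (z = 112 to 118 mm) roofs the half y = 0 to 120 mm; the half y = -120 to 0, 130 mm wide in x, is open under the lid.
- mouth (a point): Centre of the open half of the box at rim height: (0, -60, 118) mm in the box's frame.
- lid (a joint): Angle in rad of the steel lid (140 x 122 x 4 mm, 0.12 kg): 0 shut, 2.6 open against its stop, leaning back behind the box. Let go below about 1.57 it falls shut; let go beyond about 1.65 it falls on, slowly (damped, about 1 s), to its stop.
- lid_hinge (a point): Point on the lid's hinge axis, at the far rim, in the middle of the lid's width. The axis runs along the box's y.
- lid_tab (a point): On the lid's pull tab: a steel bar 14 mm wide (along the box's y), 12 mm thick, sticking out 46 mm in the lid's plane from the middle of its front edge (toward the robot when shut). This point is 28 mm beyond the lid's edge, 168 mm from the hinge axis, and moves with the lid; its y runs along the hinge axis.
- lighter: Long gas lighter, 219 mm, 0.05 to 0.1 kg: handle 110 long, 22 wide, 18 mm thick, then a straight tube 110 long, 9 mm thick. Origin under its middle, where they meet; y along it toward the handle end, z up as it lies; its long axis is 10 mm above the underside. It lies on the box floor, nearly along the box, 2 to 22 mm in front of its middle line, handle in the open half, tube under the deck.
- lighter_butt (a point): Handle end of the lighter, on its long axis, 109 mm from the middle.
- lighter_nozzle (a point): Tube end of the lighter, on its long axis, 109 mm from the middle.
- lighter_handle (a point): Point in the handle, on the long axis, 50 mm from the lighter's middle toward the handle end.
- pad: Order pad, 116 x 74 x 9 mm, lying on the box's fixed deck, 25 mm or more from the deck's free edge; a bystander. Origin in the middle of its underside.
- tub: Lidded dip tub, 66 x 73 x 37 mm, beside the box on the robot's right; a bystander. Origin in the middle of its underside.
- pot: Small steel ramekin, 67 x 67 x 52 mm, beside the box on the robot's left; a bystander. Origin in the middle of its underside.
- dredger: Salt dredger, 68 mm across, 115 mm tall, near left; a bystander. Origin in the middle of its underside.
- mug: Mug, 82 x 120 x 94 mm, near right; a bystander. Origin in the middle of its underside.
- carton: Folded meal box, 133 x 64 x 60 mm, behind the box; a bystander. Origin in the middle of its underside.
- tin: Food tin, 57 mm across, 72 mm tall, behind the box; a bystander. Origin in the middle of its underside.

How it is judged (in metres and radians):
On the way:
1. the lid is swung fully open and rests on its stop, while the lighter still lies in the box (value of joint lid above 2.5 rad and z of lighter_nozzle in the frame of utensil_box below 0.108 m), for 0.3 s.
At the end, for the whole second after the job is handed in: The lid rests on its stop (beyond 2.5 rad); the fingers hold the lighter (over 1 N), it touches neither box nor lid, both its ends are more than 20 mm above the rim, its middle is within 200 mm of the mouth's centre horizontally, and it is still (under 0.04 m/s and 0.4 rad/s) (value of joint lid above 2.5 rad and z of each of lighter_butt, lighter_nozzle in the frame of utensil_box above 0.138 m and horizontal distance between lighter and mouth below 0.2 m and contact force between the fingers and lighter above 1 N and contact force between lighter and utensil_box below 0.1 N and linear speed of lighter below 0.04 m/s and angular speed of lighter below 0.4 rad/s); the arm keeps its last pose, push and grip.
It fails at once if a bystander is shoved more than 30 mm (distance of any of pad, tub, pot, dredger, mug, carton, tin from where it was at the start of the episode above 0.03 m).
It fails at once if a bystander is tipped over (angle between any of pad, tub, pot, dredger, mug, carton, tin's own z axis and vertical above 0.4 rad).
It also fails if it takes over 58 s, if anything falls off the work surface, if the arm or the gripper's body presses on something with over 40 N, if the wrist force passes 120 N, or if a joint passes its speed limit or range.

### The arm

A 6-joint arm with a two-finger parallel gripper is mounted at the origin on a cart in front of the work surface, level with it; the furniture and walls round the work are solid. World frame = base frame: x ahead of the robot, y to its left, z up, the work surface at z = 0. Lengths are in mm, angles in rad, forces in N, time in s.
With the tool pointing down it reaches from about 325 to 775 mm from the base axis. Payload 5.5 kg.
Tool frame: the origin (TCP) lies between the finger pads; the fingertips stand 11 mm ahead of it and the grasp point (between the pads) lies 8 mm behind it; z points along the fingers, y is the line along which they close (so a half turn about z gives the same grasp; the last joint's range is limited). The gripper opens to 88 mm and grips with 3 to 60 N. Pads are 20 mm wide; open, the fingers measure 115 mm over their backs; the gripper's body (75 mm by 178 mm) begins 61 mm behind the grasp point.
Start: joints at [1.218, 0.091, 1.231, -0, 1.82, -0.057], TCP at [174.907, 573.955, 233.631] pointing down, gripper open.
Joint ranges: [-2.87, 2.87], [-0.86, 2.18], [0.17, 2.46], [-1.51, 4.65], [0.06, 2.69], [-2.65, 2.65]. Speed limits (rad/s): [2.57, 2.57, 3.01, 3.14, 3.14, 3.14].

### API

Orientations are given as a unit quaternion [w, x, y, z].
In Python, from plant import r gives the robot as it stands. The module is installed in compiled form; this text tells all that it offers.
- The arm moves only by the shell command python3 -m inch 'ROWS' [FORCE]. ROWS is JSON, a list that holds one entry, the list of rows, each a list of 5 numbers: the shift along the tool's x, y, z in cm, then the turn about the tool's z in degrees, then the closure, from -1 (fully open) to 1 (shut), so that 0 is half open. A call has 1 to 20 rows; each row shifts and turns the commanded pose from where the row before left it, along the tool's axes as they then stand; what a row does not reach is not made up. A row lasts 1/10 s, in which the tool goes at most 50 mm and 8.59 degrees, less where a joint would pass 70% of its speed; a pose out of reach is approached as far as the arm can. A call with a gripper value outside its range is refused whole. The fingers move at their own pace and stop on an object; FORCE is the grip in N (left out, the last holds). Time passes only in rows, so rows that do not move let the fingers close. It gives the time, the measured TCP pose, the force, the opening and the grip force at its end, in the units of the state.
- r.read_state(): the state, without advancing time (a new reading comes with each control period).
- r.capture(name): name is "scene" or "top" or "wrist"; returns the picture (480x640x3 uint8, red, green, blue); there is no depth.
- r.get_calibration(name): a dict with "vertical_fov" (degrees; the focal length in pixels is half the picture's height over the tangent of half this angle, whatever the lens; pixels are square), "cx", "cy" (the principal point, pixels), "world_from_camera" (4x4, takes a point from camera to world coordinates); the wrist camera has in their place "T_tool_cam" (4x4, takes a point from camera to tool coordinates, whose origin is the TCP and whose axes are the flange's). Camera axes: x right, y down, z forward; pixel columns grow to the right and rows downward; lengths in mm; the calibration is good to about 2 mm. A picture is of the moment at which its call begins: read the wrist's pose just before it. get_calibration takes no time and is no camera call.
- r.hand_in(): hands the job in; it is judged then, once.
The state is a dict: "time_s": time; "joint_pos": joint angles; "joint_vel": joint speeds; "effort": joint torques, N m; "tcp_pos": TCP position; "orientation": TCP orientation; "ft_force": force on the tool from outside, world axes, zero at the start; "wrist_torque": the same for the moment, N m; "gripper_width": finger opening in mm; "grip_force": force on a finger pad.
Only numpy, scipy, OpenCV 4.12 (cv2) and the standard library are available. Lean on these libraries where they do the work, as an engineer would, in place of code of your own. Each camera call takes 0.05 s, during which the arm holds its last target. There are 200 camera calls.

## Working session

There is one attempt and no reset: what is moved stays moved. The work goes in short steps, Python scripts to look and compute and a shell command to move; the robot and the scene stay as the last step left them, time stands still between calls to the robot, and variables do not carry over. Pictures are saved under pics/ and viewed, at most 10 in all, crops included, and the job is handed in when it is done.

```bash
mkdir -p pics; python3 - <<'E'
from plant import r
import cv2,numpy as np
np.set_printoptions(precision=4,suppress=True)
for n in ("scene","top"):
    cv2.imwrite(f"pics/{n}0.png",r.capture(n)[:,:,::-1]); print(n,r.get_calibration(n))
print(r.get_calibration("wrist")); print(r.read_state())
E
```

```text
scene {'vertical_fov': 52.74769831271344, 'cx': 316.2989037610086, 'cy': 245.22335625972715, 'world_from_camera': array([[   0.6299,   -0.3241,    0.7058,  -48.7941],
       [  -0.7762,   -0.2331,    0.5858, -524.6065],
       [  -0.0254,   -0.9169,   -0.3984,  465.9426],
       [   0.    ,    0.    ,    0.    ,    1.    ]])}
top {'vertical_fov': 52.63764596890665, 'cx': 314.9539149194378, 'cy': 242.98582608721907, 'world_from_camera': array([[  -0.0198,   -0.9829,    0.1832,  375.1471],
       [  -0.9998,    0.0208,    0.0033,  -18.2949],
       [  -0.0071,   -0.1831,   -0.9831, 1117.1022],
       [   0.    ,    0.    ,    0.    ,    1.    ]])}
{'vertical_fov': 65.94846136507932, 'cx': 316.5547299623, 'cy': 238.4000034995966, 'T_tool_cam': array([[  -0.0006,   -0.9696,   -0.2445,   66.0419],
       [   1.    ,   -0.0005,   -0.0002,    1.1032],
       [   0.    ,   -0.2445,    0.9696, -150.8983],
       [   0.    ,    0.    ,    0.    ,    1.    ]])}
{'time_s': 0.1, 'joint_pos': array([ 1.2183,  0.0918,  1.2318, -0.    ,  1.8198, -0.0567]), 'joint_vel': array([-0.0005, -0.0004, -0.0024, -0.0011, -0.0001,  0.0013]), 'effort': array([  0.0016, -44.7858, -40.757 ,   0.0701,   0.0285,  -0.0001]), 'tcp_pos': array([174.8504, 573.6948, 232.6263]), 'orientation': array([-0.0002,  0.1474,  0.9891, -0.0009]), 'ft_force': array([-0.275 , -0.5573,  0.1858]), 'wrist_torque': array([-0.0547, -0.0294, -0.0204]), 'grip_force': 0.0, 'gripper_width': 87.85832763682487}
```

View pics/scene0.png

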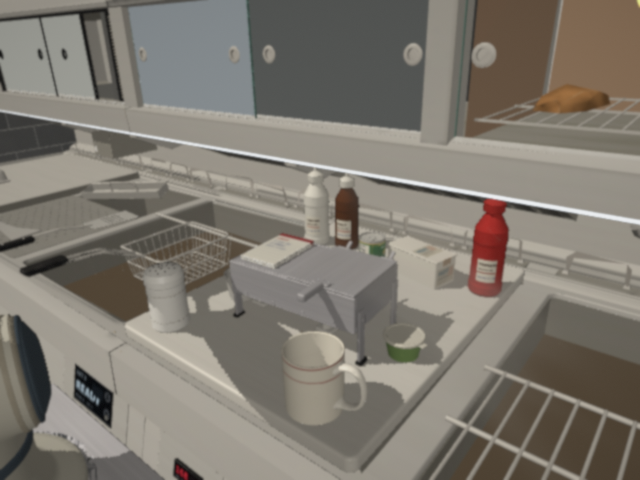

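View pics/top0.png

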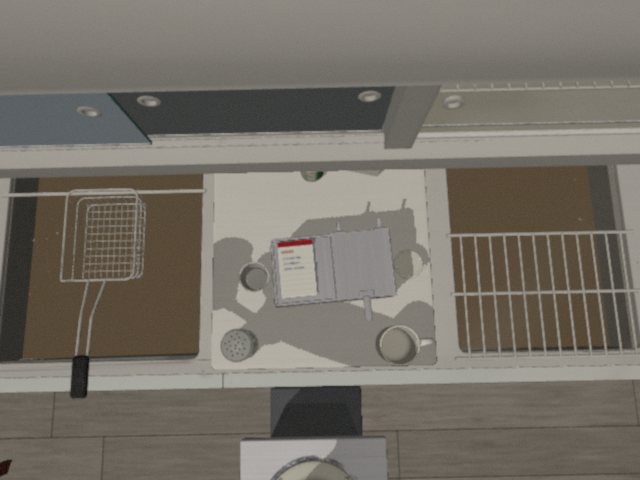

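The top view shows the box at roughly (272–395, 229–305), with the tab at about (368,305), the mug at (400,345) and the dredger at (238,346). I'll enlarge it to get the corners.

```bash
cat > h.py <<'E'
import numpy as np,cv2
from scipy.spatial.transform import Rotation as R
from plant import r
np.set_printoptions(precision=3,suppress=True)
def ray(cal,T,u,v):
    f=240/np.tan(np.radians(cal["vertical_fov"]/2))
    d=T[:3,:3]@np.array([(u-cal["cx"])/f,(v-cal["cy"])/f,1]); return T[:3,3],d/np.linalg.norm(d)
def onz(cal,T,u,v,z):
    o,d=ray(cal,T,u,v); return o+d*(z-o[2])/d[2]
def proj(cal,T,p):
    f=240/np.tan(np.radians(cal["vertical_fov"]/2)); c=T[:3,:3].T@(np.asarray(p)-T[:3,3]); return np.array([cal["cx"]+f*c[0]/c[2],cal["cy"]+f*c[1]/c[2]])
def tool(s):
    T=np.eye(4); q=s["orientation"]; T[:3,:3]=R.from_quat([q[1],q[2],q[3],q[0]]).as_matrix(); T[:3,3]=s["tcp_pos"]; return T
E
python3 - <<'E'
import cv2
i=cv2.imread("pics/top0.png")[220:330,230:440]
cv2.imwrite("pics/topc.png",cv2.resize(i,None,fx=3.8,fy=3.8,interpolation=cv2.INTER_CUBIC))
E
```

```text
(no output)
```

View pics/topc.png

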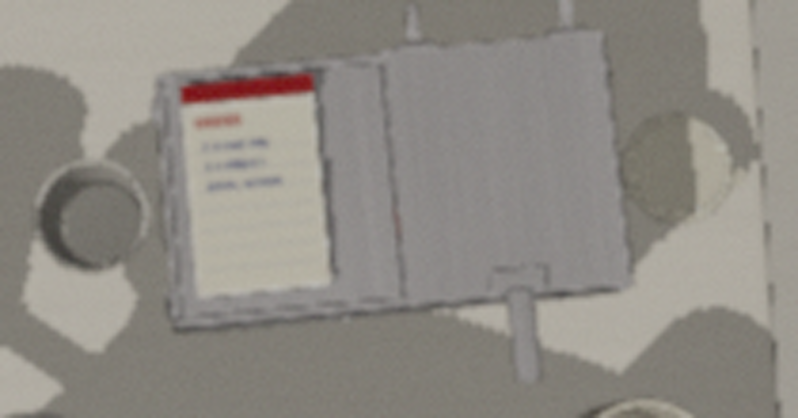

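The crop shows the lid corners at (385,52), (605,30), (632,285) and (402,300), and the tab running from (522,290) to (530,382).

```bash
python3 - <<'E'
from h import *
c=r.get_calibration("top");T=c["world_from_camera"]
P=lambda u,v,z=121:onz(c,T,230+u/3.8-.4,220+v/3.8-.4,z)
fl,fr,nr,nl=[P(*p) for p in((385,52),(605,30),(632,285),(402,300))]
bl,bf=P(175,327,118),P(160,75,118)
t=P(530,380,122)
print(fl,fr,nr,nl,bl,bf,t)
n=lambda a:np.linalg.norm(a)
print("lens",n(fl-fr),n(fl-nl),n(nr-bl),n(fr-bf),n(fr-nr))
yv=((nl-nr)+(fl-fr)+(bl-nr)+(bf-fr))/4; yaw=np.arctan2(-yv[0],yv[1]);print("yaw",np.degrees(yaw))
Rz=R.from_euler('z',yaw).as_matrix()
cen=(bl+bf+nr+fr)/4; print("centre",cen)
for p in(fl,fr,nr,nl,bl,bf,t):print(Rz.T@(p-cen))
for n_,u,v in(("mug",400,345),("dredger",238,346)):print(n_,onz(c,T,u,v,95))
E
```

```text
[580.774 -48.785 121.   ] [ 590.586 -170.545  121.   ] [ 449.937 -178.362  121.   ] [444.416 -54.402 121.   ] [432.634  68.086 118.   ] [571.074  75.682 118.   ] [ 400.515 -121.375  122.   ]
lens 122.15512826499027 136.47326244181258 247.07226712992193 247.01710098467223 140.8660213901494
yaw 4.039680995229055
centre [511.058 -51.285 119.5  ]
[69.719 -2.417  1.5  ]
[  70.929 -124.567    1.5  ]
[ -69.921 -122.455    1.5  ]
[-66.695   1.585   1.5  ]
[-69.82  124.599  -1.5  ]
[ 68.812 122.423  -1.5  ]
[-115.206  -62.129    2.5  ]
mug [ 348.266 -185.726   95.   ]
dredger [352.819 148.218  95.   ]
```

```bash
python3 - <<'E'
from h import *
c=r.get_calibration("top");T=c["world_from_camera"];s=r.get_calibration("scene");S=s["world_from_camera"]
# shelf lower front edge: plane of rays in each view
def plane(c,T,a,b):
    o,d=ray(c,T,*a);_,e=ray(c,T,*b);n=np.cross(d,e);return o,n/np.linalg.norm(n)
o2,n2=plane(s,S,(20,110),(620,211))
for a,b in(((5,173),(635,160)),((5,150),(635,137))):
    o1,n1=plane(c,T,a,b);d=np.cross(n1,n2);d/=np.linalg.norm(d)
    for y in(0,-100):print(d,np.linalg.solve(np.array([n1,n2,[0,1,0]]),[n1@o1,n2@o2,y]))
# bright/edge profile
i=cv2.imread("pics/top0.png");print(cv2.cvtColor(i,6)[125:190:2,320], cv2.cvtColor(cv2.imread("pics/scene0.png"),6)[100:200:3,240])
Rz=R.from_euler('z',np.radians(4)).as_matrix();B=np.array([511,-51.3,0])
for n,p in(("tab",(-98,-61,120)),("hinge",(70,-61,120)),("mouth",(0,-60,118))):print(n,B+Rz@p)
E
```

```text
[-0.    -1.    -0.001] [686.622   0.    237.667]
[-0.    -1.    -0.001] [ 686.576 -100.     237.591]
[-0.001 -1.    -0.001] [739.509   0.    221.217]
[-0.001 -1.    -0.001] [ 739.447 -100.     221.146]
[ 63  60  62 130 126 142 152 158 158 146 157 158 160 157 158 157 157 155
 128 105 103 102  99  80  36  31  73 158 171 168 167 169 169] [137 138 138 137 142 173 167 164 145 147 147 147 146 147 146 146 145 211
 138  74 147 149 148 148 148 146 143 173 170 150 137 123 138 166]
tab [ 417.494 -118.988  120.   ]
hinge [ 585.085 -107.268  120.   ]
mouth [ 515.185 -111.154  118.   ]
```

Checks out: the box is at (511,-51) with 4° yaw, all the sizes match, and the cabinet front starts at about x=687, z=238. I'll move above the tab.

```bash
python3 -m inch '[[[0,0,0,-7,0],[0,0,0,-7,0],[0,0,0,-6.9,0],[-1.14,-4.16,0.13,0,0],[-1.14,-4.16,0.13,0,0],[-1.14,-4.16,0.13,0,0],[-1.14,-4.16,0.13,0,0],[-1.14,-4.16,0.13,0,0],[-1.14,-4.16,0.13,0,0],[-1.14,-4.16,0.13,0,0],[-1.14,-4.16,0.13,0,0],[-1.14,-4.16,0.13,0,0],[-1.14,-4.16,0.13,0,0],[-1.14,-4.16,0.13,0,0],[-1.14,-4.16,0.13,0,0],[-1.14,-4.16,0.13,0,0],[-1.14,-4.16,0.13,0,0],[-1.14,-4.16,0.13,0,0],[-1.14,-4.16,0.13,0,0],[-1.14,-4.16,0.13,0,0]]]' 20
python3 -m inch '[[[0,0,0,0,0],[0,0,0,0,0]]]'
python3 - <<'E'
from h import *
s=r.read_state();cv2.imwrite("pics/w1.png",r.capture("wrist")[:,:,::-1])
c=r.get_calibration("wrist");T=tool(s)@c["T_tool_cam"];print(s["tcp_pos"],tool(s)[:3,:3])
print("pred tab",proj(c,T,[417.5,-119,122]))
E
```

```text
time_s: 2.1
tcp_pos: [417.0, -120.1, 211.2]
orientation: [-0.0, -0.034, 0.999, 0.0]
ft_force: [0.4, 0.6, 0.5]
gripper_width: 44.1
grip_force: 0.0
time_s: 2.3
tcp_pos: [416.7, -118.7, 210.7]
orientation: [-0.001, -0.033, 0.999, 0.001]
ft_force: [0.7, 0.4, 0.2]
gripper_width: 43.8
grip_force: 0.0
[ 416.688 -118.72   210.741] [[-0.998 -0.067 -0.002]
 [-0.067  0.998  0.001]
 [ 0.002  0.001 -1.   ]]
pred tab [314.615 247.342]
```

View pics/w1.png

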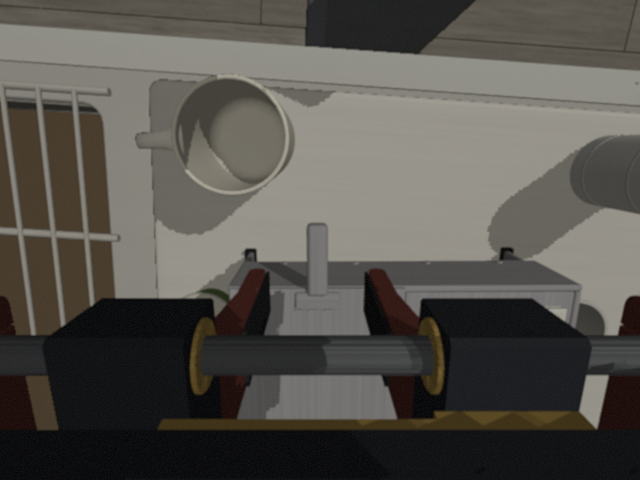

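The tab is at column 317, rows 224–292, with the predicted point (315,247) on it and centred between the fingers. I'll go down and grip.

```bash
python3 -m inch '[[[0,0,3,0,0],[0,0,3,0,0],[0,0,2.4,0,0],[0,0,1.4,0,0],[0,0,0,0,0],[0,0,0,0,1],[0,0,0,0,1],[0,0,0,0,1],[0,0,0,0,1],[0,0,0,0,1],[0,0,0,0,1]]]' 20
```

```text
time_s: 3.45
tcp_pos: [417.4, -118.6, 114.4]
orientation: [0.001, -0.034, 0.999, -0.0]
ft_force: [-0.1, -1.1, 3.4]
gripper_width: 13.7
grip_force: 20.0
```

```bash
python3 -m inch '[[[-0.06,0,-1.47,0,1],[-0.19,0,-1.46,0,1],[-0.32,0,-1.43,0,1],[-0.44,0,-1.40,0,1],[-0.56,0,-1.36,0,1],[-0.68,0,-1.30,0,1],[-0.79,0,-1.24,0,1],[-0.90,0,-1.16,0,1]]]'
```

```text
time_s: 4.25
tcp_pos: [456.3, -115.8, 222.0]
orientation: [-0.001, -0.034, 0.999, -0.0]
ft_force: [1.2, -2.8, -3.9]
gripper_width: 13.7
grip_force: 20.0
```

```bash
python3 -m inch '[[[-1.0,0,-1.08,0,1],[-1.09,0,-0.99,0,1],[-1.17,0,-0.89,0,1],[-1.24,0,-0.79,0,1],[-1.31,0,-0.67,0,1],[-1.36,0,-0.56,0,1],[-1.40,0,-0.44,0,1],[-1.44,0,-0.31,0,1],[-1.46,0,-0.19,0,1],[-1.47,0,-0.06,0,1],[-1.47,0,0.07,0,1],[-1.46,0,0.20,0,1],[0,0,0,0,1]]]'
```

```text
time_s: 5.55
tcp_pos: [615.8, -104.6, 279.6]
orientation: [0.001, -0.035, 0.999, -0.0]
ft_force: [1.1, -1.6, 1.9]
gripper_width: 13.9
grip_force: 20.0
```

```bash
python3 -m inch '[[[0,0,0,0,0],[0,0,0,0,0],[0,0,0,0,0],[0,0,-2,0,0],[0,0,-2,0,0],[0,0,-2,0,0],[2,0,0,0,0],[3,0,0,0,0],[3,0,0,0,0],[3,0,0,0,0],[2,0,0,0,0],[0,0,2,0,0],[0,0,2,0,0],[0,0,2,0,0],[0,0,0,0,0],[0,0,0,0,0],[0,0,0,0,0]]]'
python3 - <<'E'
from h import *
s=r.read_state();cv2.imwrite("pics/w2.png",r.capture("wrist")[:,:,::-1])
cv2.imwrite("pics/scene2.png",r.capture("scene")[:,:,::-1])
c=r.get_calibration("wrist");np.savez("w2.npz",T=tool(s)@c["T_tool_cam"]);print(s["tcp_pos"])
E
```

```text
time_s: 7.25
tcp_pos: [485.1, -113.6, 280.3]
orientation: [0.001, -0.034, 0.999, -0.0]
ft_force: [-0.6, -0.6, -0.3]
gripper_width: 43.8
grip_force: 0.0
[ 485.12  -113.55   280.302]
```

View pics/w2.png

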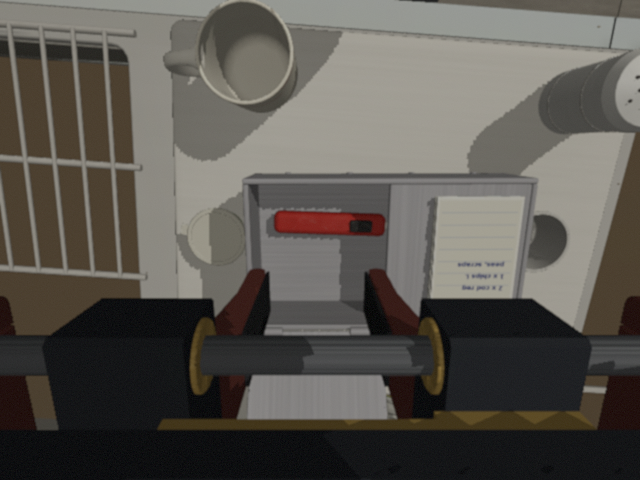

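View pics/scene2.png

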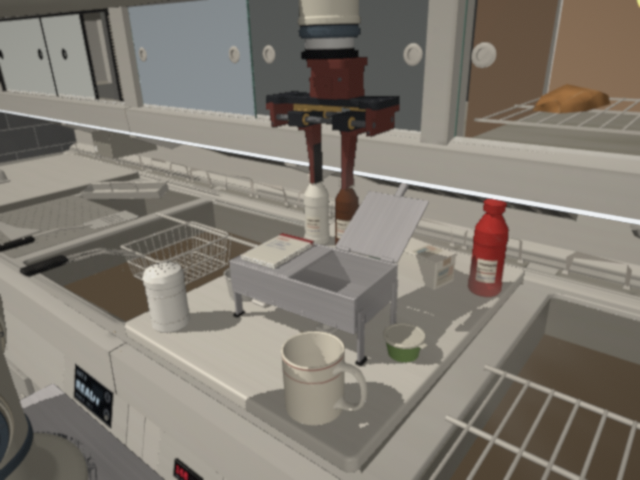

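The lid is open and leaning back. The red handle lies at columns 275–385, rows 211–237, with the deck edge at column 388. I'll measure the handle by its colour.

```bash
python3 - <<'E'
from h import *
c=r.get_calibration("wrist");T=np.load("w2.npz")["T"]
i=cv2.imread("pics/w2.png").astype(int)[200:250,265:392]
m=((i[:,:,2]>90)&(i[:,:,2]>i[:,:,1]*2)).astype(np.uint8)
# long axis from minAreaRect of the largest contour
k=max(cv2.findContours(m,0,2)[0],key=cv2.contourArea);rc=cv2.minAreaRect(k);b=cv2.boxPoints(rc)+[265,200];print(rc,b)
B=np.array([511,-51.3,0]);Rz=R.from_euler('z',np.radians(4)).as_matrix()
for p in b:
    q=onz(c,T,*p,76);print(q,Rz.T@(q-B))
q=onz(c,T,*(np.array(rc[0])+[265,200]),79);print("mid",q,Rz.T@(q-B))
for p in((247,179),(388,186),(535,180)):q=onz(c,T,*p,118);print("rim",Rz.T@(q-B))
E
```

```text
((49.85565948486328, 22.257816314697266), (80.02182006835938, 21.021820068359375), 1.9414864778518677) [[274.512 231.407]
 [275.224 210.397]
 [355.2   213.108]
 [354.488 234.118]]
[ 505.01  -153.021   76.   ] [ -13.071 -101.055   76.   ]
[ 484.008 -153.179   76.   ] [-34.033 -99.748  76.   ]
[481.342 -75.401  76.   ] [-31.266 -21.974  76.   ]
[502.341 -74.125  76.   ] [-10.23  -22.165  76.   ]
mid [ 492.478 -113.992   79.   ] [-22.85  -61.247  79.   ]
rim [ -68.07  -117.864  118.   ]
rim [-62.067   0.701 118.   ]
rim [-66.923 123.795 118.   ]
```

```bash
python3 -m inch '[[[0,0,0,8.4,0.18],[0,0,0,8.4,0.18],[0,0,0,8.4,0.18],[0,0,0,8.4,0.18],[0,0,0,8.4,0.18],[0,0,0,8.4,0.18],[0,0,0,8.4,0.18],[0,0,0,8.4,0.18],[0,0,0,8.4,0.18],[0,0,0,8.4,0.18],[0,0,0,7.9,0.18],[-1.37,0.79,0,0,0.18],[0,0,4,0,0.18],[0,0,4,0,0.18],[0,0,3,0,0.18],[0,0,0,0,0.18],[0,0,0,0,0.18]]]'
python3 - <<'E'
from h import *
s=r.read_state();cv2.imwrite("pics/w3.png",r.capture("wrist")[:,:,::-1]);c=r.get_calibration("wrist")
T=tool(s)@c["T_tool_cam"];print(s["tcp_pos"],tool(s)[:3,:3],proj(c,T,[493.5,-127,80]))
E
```

```text
time_s: 9.05
tcp_pos: [493.5, -127.0, 170.0]
orientation: [0.0, 0.694, 0.72, 0.0]
ft_force: [0.0, -0.2, 1.5]
gripper_width: 35.8
grip_force: 0.0
[ 493.528 -126.966  169.99 ] [[-0.036  0.999  0.   ]
 [ 0.999  0.036 -0.   ]
 [-0.     0.    -1.   ]] [315.508 247.851]
```

View pics/w3.png

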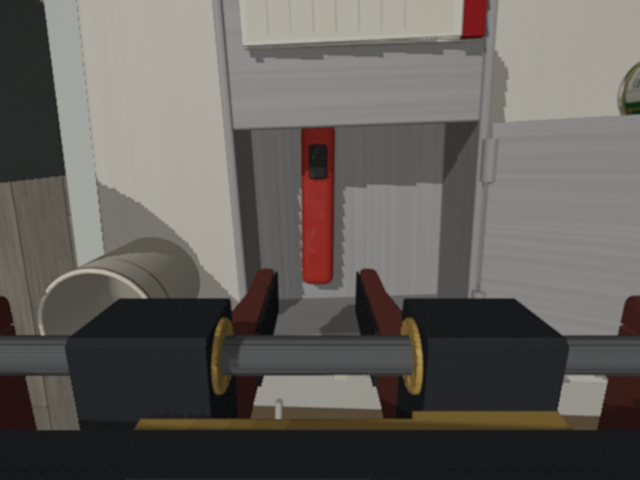

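The handle is at column 318, centred between the fingers and in line with them, with its butt at row 283. I'll go down and grip.

```bash
python3 -m inch '[[[0,0,3,0,0.18],[0,0,3,0,0.18],[0,0,2,0,0.18],[0,0,1.3,0,0.18],[0,0,0,0,0.18],[0,0,0,0,1],[0,0,0,0,1],[0,0,0,0,1],[0,0,0,0,1],[0,0,0,0,1]]]' 12
```

```text
time_s: 10.1
tcp_pos: [494.4, -127.3, 77.9]
orientation: [0.002, 0.694, 0.72, 0.001]
ft_force: [-0.3, -0.0, 5.6]
gripper_width: 22.1
grip_force: 12.0
```

```bash
python3 -m inch '[[[0,0,-1,0,1],[0,0,-1,0,1],[0,0,-1,0,1],[0,0,-1,0,1],[0,0,-0.7,0,1],[0,0,-0.7,0,1],[0,0,-0.6,0,1],[0,0,0,0,1]]]' 7
python3 - <<'E'
from h import *
a=cv2.imread("pics/none.png");i=r.capture("scene")[:,:,::-1][170:370,200:440];w=r.capture("wrist")[:,:,::-1][40:340,150:500]
w=cv2.resize(w,None,fx=1,fy=1);i=cv2.resize(i,(360,300),interpolation=2)
cv2.imwrite("pics/lift1.png",np.hstack([i,w]))
E
```

```text
time_s: 10.9
tcp_pos: [493.7, -127.1, 136.9]
orientation: [0.001, 0.694, 0.72, 0.0]
ft_force: [-0.4, -0.7, -0.9]
gripper_width: 22.0
grip_force: 7.0[ WARN:0@0.248] global loadsave.cpp:275 findDecoder imread_('pics/none.png'): can't open/read file: check file path/integrity
```

View pics/lift1.png

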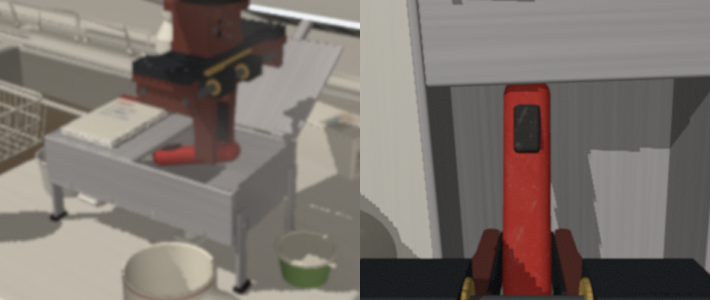

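The lighter is tilting up with its handle above the rim, and the tube is still under the deck. Next I'll pull it toward -y while raising it.

```bash
python3 -m inch '[[[-0.6,0,-0.7,0,1],[-0.6,0,-0.7,0,1],[-0.6,0,-0.8,0,1],[-0.6,0,-0.9,0,1],[-0.5,0,-0.9,0,1],[0,0,-1,0,1],[0,0,-1,0,1],[0,0,-1,0,1],[0,0,-1,0,1],[0,0,0,0,1]]]' 7
python3 - <<'E'
from h import *
i=r.capture("scene")[:,:,::-1][130:370,200:440];w=r.capture("wrist")[:,:,::-1][40:340,150:500]
cv2.imwrite("pics/lift2.png",np.hstack([cv2.resize(i,(300,300),interpolation=2),w]))
E
```

```text
time_s: 12.0
tcp_pos: [494.9, -155.9, 218.0]
orientation: [0.001, 0.694, 0.72, 0.001]
ft_force: [-0.4, -0.4, -1.0]
gripper_width: 21.7
grip_force: 7.0
```

View pics/lift2.png

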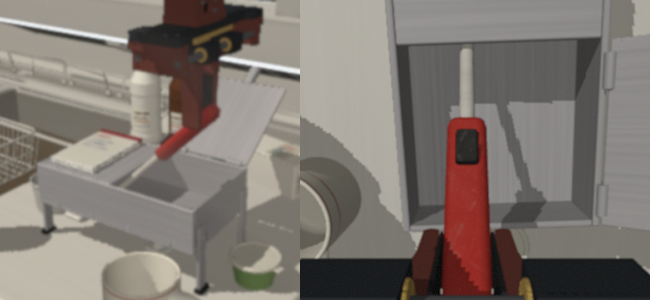

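The lighter hangs tilted about 40° and the tube is visible nearly to its tip at the deck edge. I'll shift it clear and lift it high with a firmer grip.

```bash
python3 -m inch '[[[-0.8,0,-0.6,0,1],[-0.8,0,-0.6,0,1],[-0.8,0,-0.6,0,1],[-0.8,0,-0.8,0,1],[-0.8,0,-1,0,1],[0,0,-1.5,0,1],[0,0,-1.5,0,1],[0,0,-1.5,0,1],[0,0,-1.5,0,1],[0,0,-1.5,0,1],[0,0,-1.5,0,1],[0,0,-1,0,1],[0,0,0,0,1],[0,0,0,0,1],[0,0,0,0,1]]]' 14
python3 - <<'E'
from h import *
i=r.capture("scene")[:,:,::-1][60:370,170:480];w=r.capture("wrist")[:,:,::-1][40:340,150:500]
cv2.imwrite("pics/lift3.png",np.hstack([cv2.resize(i,(440,440),interpolation=2)[:440],cv2.resize(w,(350,440))]))
print(r.read_state()["tcp_pos"])
E
```

```text
time_s: 13.6
tcp_pos: [495.7, -195.9, 350.9]
orientation: [-0.001, 0.694, 0.72, -0.0]
ft_force: [-0.0, 0.7, -1.2]
gripper_width: 21.9
grip_force: 14.0
[ 495.671 -195.83   350.894]
```

View pics/lift3.png

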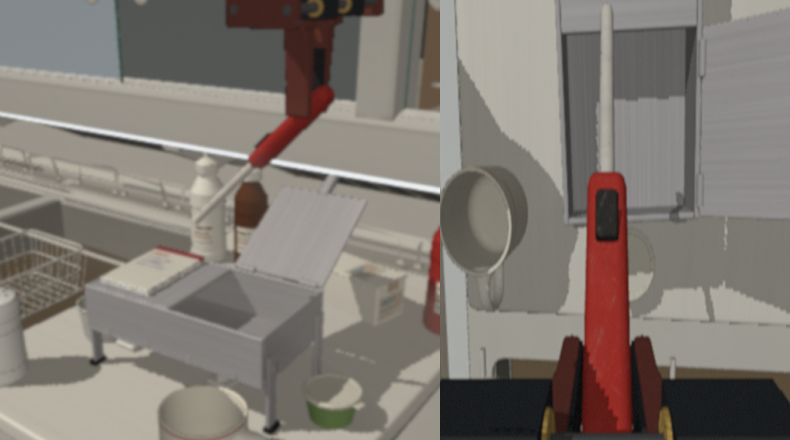

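The lighter is held about 40° tilted with its nozzle well above the rim, the lid is on its stop, and the bystanders in view are undisturbed.

```bash
python3 -c "
from plant import r
s=r.read_state();print(s['time_s'],s['grip_force'],s['joint_vel']);print(r.hand_in())"
```

```text
13.7 13.999879285111092 [ 0.00090473 -0.00172209 -0.00225623 -0.00087328  0.00096569 -0.001212  ]
the job is handed in; nothing more can be done
None
```

I handed the job in at 13.7 s with the lid open on its stop and the lighter held still above the box in a 14 N grip, its tube end about 115 mm above the rim by estimate; no verdict was returned.

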